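# Raise a wheel hub on a cam lift

### The arm

A 7-joint arm with a two-finger parallel gripper is mounted at the origin on the work surface. World frame = base frame: x ahead of the robot, y to its left, z up, the work surface at z = 0. Lengths are in m, angles in rad, forces in N, time in s.
With the tool pointing down it reaches from about 0.425 to 0.875 m from the base axis. Payload 4.7 kg.
Tool frame: the origin (TCP) lies at the very end of the fingers, on their centre line; the grasp point (between the pads) lies 19 mm behind it; z points along the fingers, y is the line along which they close (so a half turn about z gives the same grasp; the last joint's range is limited). The gripper opens to 87 mm and grips with 3 to 60 N. Pads are 19 mm wide; open, the fingers measure 117 mm over their backs; the gripper's body (75 mm by 190 mm) begins 51 mm behind the grasp point.
Start: joints at [-1.294, 0.321, -0.07, 1.45, 0.023, 1.371, -0.057], TCP at [0.169, 0.628, 0.223] pointing down, gripper open.
Joint ranges: [-2.86, 2.86], [-0.3, 2.09], [-1.38, 1.24], [0.06, 2.45], [-1.56, 4.7], [0.09, 2.05], [-2.69, 2.69]. Speed limits (rad/s): [2.57, 2.57, 3.14, 3.14, 3.14, 3.14, 3.14].

### API

Orientations are given as a rotation vector (axis times angle).
In Python, from bench import ctrl, imaging, ticket gives the robot as it stands.
- The arm moves only by the tool jog_arm, never from a script. Its argument "rows" is text: rows parted by semicolons, each of 7 numbers parted by spaces: the shift along the tool's x, y, z in cm, then the turn, a rotation vector about the tool's x, y, z in rad, then the closure, from -1 (fully open) to 1 (shut), so that 0 is half open. A call has 1 to 5 rows; each row shifts and turns the commanded pose from where the row before left it, along the tool's axes as they then stand; what a row does not reach is not made up. A row lasts 1/8 s, in which the tool goes at most 62.5 mm and 10.7 degrees, less where a joint would pass 70% of its speed; a pose out of reach is approached as far as the arm can. A call with a gripper value outside its range is refused whole. The fingers move at their own pace and stop on an object; "force" is the grip in N (left out, the last holds). Time passes only in rows, so rows that do not move let the fingers close. It gives the time, the measured TCP pose, the force, the opening and the grip force at its end, in the units of the state.
- ctrl.get_state(): the state, without advancing time (a new reading comes with each control period).
- imaging.get_image(name): name is "side" or "top" or "wrist"; returns a dict with "img" (480x640x3 uint8, blue, green, red), "vertical_fov" (degrees; the focal length in pixels is half the picture's height over the tangent of half this angle, whatever the lens; pixels are square), "cx", "cy" (the principal point, pixels), "origin" and "orientation" of the camera in the world. Camera axes: x right, y down, z forward; pixel columns grow to the right and rows downward; lengths in m; the calibration is good to about 2 mm. A picture is of the moment at which its call begins. There is no depth.
- ticket.close_job(): hands the job in; it is judged then, once.
The state is a dict: "time": time; "joint_positions": joint angles; "qd": joint speeds; "joint_torque": joint torques, N m; "position": TCP position; "tool_rot": TCP orientation; "ft_force": force on the tool from outside, world axes, zero at the start; "torque": the same for the moment, N m; "grip_width": opening from 0.0 (shut) to 1.0 (fully open); "grip_force": force on a finger pad.
Only numpy, scipy, OpenCV 4.12 (cv2) and the standard library are available. Lean on these libraries where they do the work, as an engineer would, in place of code of your own. Each camera call takes 0.05 s, during which the arm holds its last target. There are 200 camera calls.

### The job

Slide the loose aluminium wheel hub along the table, without picking it up, into the low fork of the cam lift until it is fully home against the back of the fork. Then swing the lift's lever by its handle from its low side up to straight upright, where the cam lifts highest, so that the fork carries the hub clear of the table for a buyer to see underneath. The lever springs back, so finish while still holding the handle there, and leave the tin, the bearing and the wrench where they are.

Things in the scene. Friction and masses are not known exactly. Their poses are not given: they have to be found in the camera images.
- hub: loose aluminium wheel hub, about 0.85 kg, standing on the table, round about its upright z axis. Origin: centre of its underside. Barrel 90 mm diameter, 0 to 28 mm high; above it a flange 136 mm diameter, 28 to 37 mm high; above that a central spigot 60 mm diameter up to 57 mm. Five studs (12 mm diameter, 50 mm from the axis, up to 59 mm high) on the flange.
- stand: cam lift bolted to the table: grey two-post frame 66 x 26 mm, 172 mm tall, dark base plate, low steel fork in front. Origin: spot on the table where the hub's centre is when fully home. z up; fork opens to +y; frame at y -86 to -112 mm, base plate y -80 to -180, x +-75 mm, 6 mm thick. The lever swings at y -135 to -145 mm about a level axle along y at x 0, height 70 mm.
- fork: steel lifting fork, bars 10 mm thick, axes as the stand, origin at the stand's when lowered. Two prongs along y, inner faces at x +-51 mm (6 mm play each side of the hub barrel), outer +-73, to y +50 mm, then flaring out to y +80; back bar's face at y -47 mm stops the barrel. Lowered, bars lie 8 to 18 mm up and the hub's flange slides over them; at full lift the fork rises 28 mm, the hub 18 mm.
- handle: bare steel lever arm with a crossbar handle at its end, turning with the cam. Origin on the lever's axle line, 70 mm above the stand's origin. The arm (18 mm wide, 10 mm thick) is 110 mm from axle to crossbar; the crossbar is a round bar of 16 mm diameter parallel to the stand's y axis, sticking out from the arm towards the stand's -y for 94 mm, with a 22 mm black end collar.
- handle_grip (a point): middle of the free length of the crossbar handle (on its centre line), 190 mm towards -y from the stand's origin; it travels in an arc of 110 mm radius about the axle. Clear from above.
- lever (a joint): cam lever angle, rad: 0 = arm low, leaning to the stand's -x (robot's side), 13 degrees above level; grows as the arm swings up and over towards +x; 1.35 = arm straight up, highest lift; stop at 1.85; past 1.35 the fork sinks again. Starts between 0 and 0.2. Springs back towards 0 when let go; turning takes up to about 10 N at the handle, holding it up top 3 to 9 N.
- tin: bystander: upright tin can, 68 mm diameter, 100 mm tall; origin at the centre of its underside
- bearing: bystander: steel ring, 72 mm diameter, 18 mm tall, lying flat; origin at the centre of its underside
- wrench: bystander: wrench 200 mm long lying flat along its x axis; origin at its middle, on its underside
Not all that is in view belongs to the job. Leave any blue, green or red look-alike of the hub alone.

How it is judged:
By the outcome, as a careful person would: the job done as asked, in the order asked, and still so for the second after the job is handed in, while the arm keeps its last pose, push and grip.
It also fails if it takes over 67 s, if anything falls off the work surface, if the arm or the gripper's body presses on something with over 40 N, if the wrist force passes 120 N, or if a joint passes its speed limit or range.

## Working session

There is one attempt and no reset: what is moved stays moved. The work goes in short steps, Python scripts to look and compute and a tool call to move; the robot and the scene stay as the last step left them, time stands still between calls to the robot, and variables do not carry over. Pictures are saved under pics/ and viewed, at most 10 in all, crops included, and the job is handed in when it is done.

Besides the shell and the picture viewer there is one more tool, called after "Emit:" as name(argument=value, ...) on one line, values as JSON. jog_arm: Moves the arm, as the interface text tells. Its arguments: {"type":"object","properties":{"rows":{"type":"string"},"force":{"type":"number"}},"required":["rows"]}

```bash
mkdir -p pics
cat > h.py <<'E'
import numpy as np, cv2
from scipy.spatial.transform import Rotation as R
from bench import ctrl, imaging, ticket
def cam(n):
    d=imaging.get_image(n)
    o=np.array(d["orientation"],float)
    M=o if o.shape==(3,3) else (R.from_rotvec(o).as_matrix() if o.size==3 else R.from_quat(o).as_matrix())
    f=240/np.tan(np.radians(d["vertical_fov"])/2)
    return d["img"],f,d["cx"],d["cy"],np.array(d["origin"]),M
def pix(c,u,v,z):
    _,f,cx,cy,o,M=c
    r=M@np.array([(u-cx)/f,(v-cy)/f,1]); return o+r*(z-o[2])/r[2]
def proj(c,p):
    _,f,cx,cy,o,M=c
    q=M.T@(np.array(p)-o); return f*q[0]/q[2]+cx,f*q[1]/q[2]+cy
E
python3 - <<'E'
from h import *
for n in("top","side"):
    c=cam(n); cv2.imwrite(f"pics/{n}0.png",c[0]); print(n,c[1:])
    print({k:v for k,v in imaging.get_image(n).items() if k!="img"})
print(ctrl.get_state())
E
```

```text
top (np.float64(472.6030129423083), 321.388489608935, 237.92446043252016, array([ 0.49356082, -0.02103947,  1.10487137]), array([[ 0.00590817, -0.99609161,  0.08812835],
       [-0.99987887, -0.00461552,  0.0148644 ],
       [-0.01439954, -0.08820549, -0.99599821]]))
{'vertical_fov': 53.845270228197606, 'cx': 321.388489608935, 'cy': 237.92446043252016, 'origin': array([ 0.49356082, -0.02103947,  1.10487137]), 'orientation': array([-2.17495408,  2.16351694, -0.07991778])}
side (np.float64(470.8211286069672), 321.60128175082554, 237.2286168002297, array([-0.01191747, -0.61583087,  0.82520616]), array([[ 0.73343541, -0.44683221,  0.51226309],
       [-0.67974481, -0.48699951,  0.54843274],
       [ 0.00441446, -0.75044817, -0.66091456]]))
{'vertical_fov': 54.020219495518035, 'cx': 321.60128175082554, 'cy': 237.2286168002297, 'origin': array([-0.01191747, -0.61583087,  0.82520616]), 'orientation': array([-2.16461895,  0.846343  , -0.38815493])}
{'time': 0.2, 'joint_positions': array([-1.29389522,  0.32154262, -0.0700677 ,  1.45121134,  0.02261579,
        1.37077819, -0.05687299]), 'qd': array([-0.0010935 , -0.00261646,  0.00091843, -0.00495095, -0.00014447,
       -0.00068493,  0.00252915]), 'joint_torque': array([-8.22176025e-05, -4.91161394e+01, -4.03691540e-01, -3.12495375e+01,
       -6.38151239e-02,  4.06286912e-02,  1.36820286e-04]), 'position': array([0.16883567, 0.62735734, 0.22187625]), 'tool_rot': array([-4.11559640e-01, -3.11446355e+00,  1.81091745e-03]), 'ft_force': array([0.00921654, 0.03874762, 0.41718535]), 'torque': array([-0.02237885, -0.01157898, -0.09441354]), 'grip_force': 0.0, 'grip_width': 1.0029070104581645}
```

View pics/top0.png

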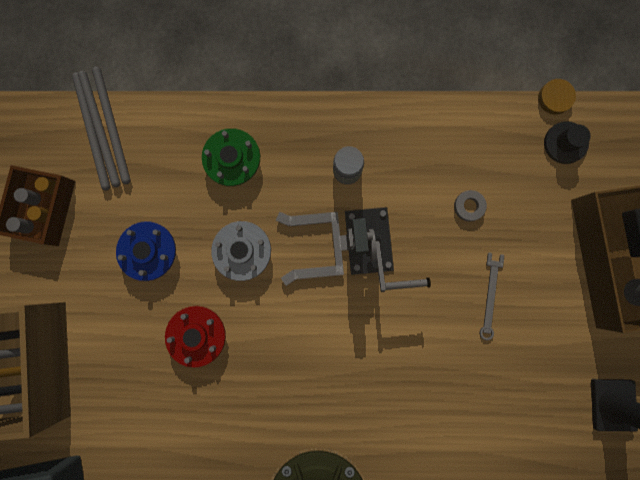

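View pics/side0.png

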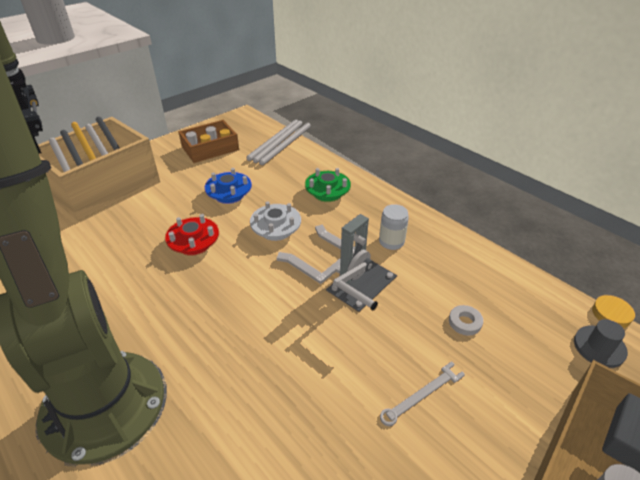

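Top view: hub candidates are silver (241,250), blue (146,250), green (231,156) and red (196,337). The bare aluminium one at (241,250) matches the description. The stand base is at (369,241), the crossbar runs (384,288)-(429,283), and the tin is at (348,163).

Run:
```python
from h import *
c=cam("top"); im=c[0][190:310,200:440]
cv2.imwrite("pics/crop.png",cv2.resize(im,None,fx=3.3,fy=3.3,interpolation=cv2.INTER_CUBIC))
```

```text
(no output)
```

View pics/crop.png

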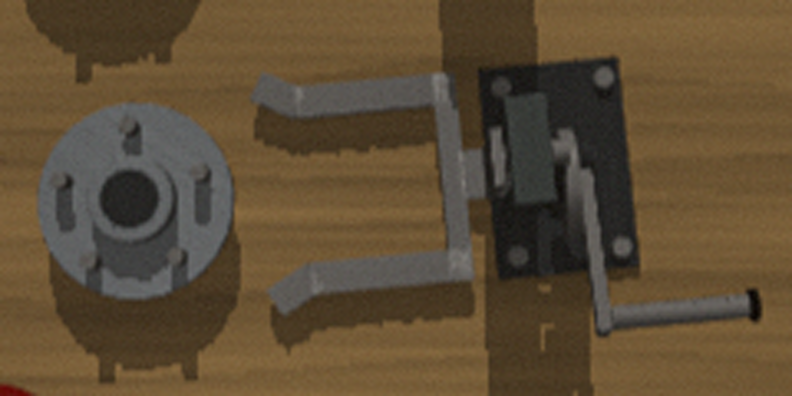

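The crop shows the silver hub flange centred at about crop (136,201). The base plate corners are at (478,70), (616,57), (639,265) and (497,278), the fork's inner back corners near (437,105) and (448,252), and the crossbar runs (604,318)-(755,305).

Run:
```python
from h import *
from scipy.optimize import least_squares
c=cam("top"); P=lambda x,y:(200+(x+.5)/3.3-.5,190+(y+.5)/3.3-.5)
hub=pix(c,*P(136,201),.037); print("hub",hub)
obs=[((75,-80,6),(478,70)),((75,-180,6),(616,57)),((-75,-180,6),(639,265)),((-75,-80,6),(497,278)),((51,-47,18),(437,105)),((-51,-47,18),(448,252))]
def T(p,s): 
    q=R.from_euler('z',p[2]).apply(np.array(s)/1000.); return q+[p[0],p[1],0]
def res(p): return np.concatenate([np.subtract(proj(c,T(p,s)),P(*q)) for s,q in obs])
r=least_squares(res,[.5,-.05,0]); p=r.x; print("stand",p,np.round(r.fun,2))
np.save("stand.npy",p)
H=R.from_euler('z',-p[2]).apply(hub-[p[0],p[1],0]); print("hub in stand",H)
# lever angle fit: bar end at y=-239?, start -145
def lev(a,y): 
    t=np.radians(13)+a; return T(p,(-110*np.cos(t),y,70+110*np.sin(t)))
def r2(a): return np.concatenate([np.subtract(proj(c,lev(a[0],-145)),P(604,318)),np.subtract(proj(c,lev(a[0],-236)),P(755,305))])
r=least_squares(r2,[.1]); print("lever",r.x,r.fun); 
for a in(r.x[0],1.35): print(lev(a,-190))
t=pix(c,348,163,.1);print("tin~",t)
```

```text
hub [0.55842085 0.17744327 0.037     ]
stand [0.57276699 0.0143086  0.09852736] [-0.23 -0.23  0.45 -0.29  0.27  0.55  0.28  0.63 -0.82 -0.03  0.04 -0.66]
hub in stand [0.00177068 0.16375469 0.037     ]
lever [0.02600265] [ 1.93301586  0.03273549 -0.96616267 -0.01795675]
[ 0.48547231 -0.18524623  0.09752292]
[ 0.59212426 -0.17470396  0.17999796]
tin~ [ 0.74546451 -0.06265799  0.1       ]
```

Emit:
jog_arm(rows="0 0 0 0 0 0.173 -0.38;0 0 0 0 0 0.173 -0.38;0 0 0 0 0 0.173 -0.38;0 0 0 0 0 0.173 -0.38;0 0 0 0 0 0.173 -0.38", force=40)

```text
time: 0.92
position: [0.1688, 0.6276, 0.2225]
tool_rot: [1.687, 2.65, -0.0]
ft_force: [-0.4, -0.3, -0.3]
grip_width: 0.695
grip_force: 0.0
```

Emit:
jog_arm(rows="0 0 0 0 0 0.173 -0.38;0 0 0 0 0 0.172 -0.38;0 0 0 0 0 0 -0.38")

```text
time: 1.3
position: [0.1688, 0.6276, 0.2225]
tool_rot: [2.108, 2.329, -0.0]
ft_force: [-0.6, 0.5, -0.5]
grip_width: 0.689
grip_force: 0.0
```

```bash
cat >> h.py <<'E'
def T(p,s):
    return R.from_euler('z',p[2]).apply(np.array(s,float))+[p[0],p[1],0]
def where(target=None):
    p=np.load("stand.npy"); s=ctrl.get_state(); S=R.from_euler('z',p[2])
    M=R.from_rotvec(s["tool_rot"])
    print("t",round(s["time"],2),"tcp in stand mm",np.round(S.inv().apply(s["position"]-[p[0],p[1],0])*1000,1),"F(stand)",np.round(S.inv().apply(s["ft_force"]),1),"w",round(s["grip_width"],2),"gf",round(s["grip_force"],1))
    # desired tool axes: x=stand y, y=stand x, z down
    D=R.from_matrix(S.as_matrix()@np.array([[0,1,0],[1,0,0],[0,0,-1.]]))
    print("turn needed (tool)",np.round((M.inv()*D).as_rotvec(),3))
    if target is not None: print("shift cm (tool)",np.round(M.inv().apply(T(p,target)-s["position"])*100,2))
E
python3 - <<'E'
from h import *
where((.002,.264,.10))
c=cam("top")
print("blue",pix(c,146,250,.037))
E
```

```text
t 1.3 tcp in stand mm [-341.6  650.1  222.5] F(stand) [-0.5  0.5 -0.5] w 0.69 gf 0.0
turn needed (tool) [0.    0.    0.001]
shift cm (tool) [-38.65  34.31  12.26]
blue [0.55861182 0.39390208 0.037     ]
```

Emit:
jog_arm(rows="-3.9 3.4 0.5 0 0 0 -0.38;-3.9 3.4 0.5 0 0 0 -0.38;-3.9 3.4 0.5 0 0 0 -0.38;-3.9 3.4 0.5 0 0 0 -0.38;-3.9 3.4 0.5 0 0 0 -0.38")

```text
time: 1.98
position: [0.3583, 0.4491, 0.1977]
tool_rot: [-2.106, -2.331, -0.001]
ft_force: [-0.7, 0.3, -0.5]
grip_width: 0.69
grip_force: 0.0
```

Emit:
jog_arm(rows="-3.9 3.4 1.5 0 0 0 -0.38;-3.9 3.4 1.5 0 0 0 -0.38;-3.9 3.4 1.5 0 0 0 -0.38;-3.8 3.4 1.5 0 0 0 -0.38;-3.7 3.7 1.5 0 0 0 -0.38")

```text
time: 2.6
position: [0.5491, 0.2752, 0.1224]
tool_rot: [-2.105, -2.331, -0.001]
ft_force: [0.4, 0.9, -0.5]
grip_width: 0.687
grip_force: 0.0
```

Emit:
jog_arm(rows="0 0 0 0 0 0 -0.38;0 0 0 0 0 0 -0.38")

```text
time: 2.85
position: [0.5478, 0.2765, 0.1224]
tool_rot: [-2.107, -2.329, 0.0]
ft_force: [-0.1, 0.2, 1.4]
grip_width: 0.692
grip_force: 0.0
```

Run:
```python
from h import *
where((.002,.264,.023))
c=cam("wrist"); cv2.imwrite("pics/w1.png",c[0])
p=np.load("stand.npy")
print("expected hub px",proj(c,T(p,(.0018,.1638,.057))))
```

```text
t 2.85 tcp in stand mm [  0.9 263.4 122.4] F(stand) [-0.1  0.2  1.4] w 0.69 gf 0.0
turn needed (tool) [-0.001 -0.001  0.001]
shift cm (tool) [0.05 0.11 9.94]
expected hub px (np.float64(323.94013002655356), np.float64(392.46437251230407))
```

View pics/w1.png

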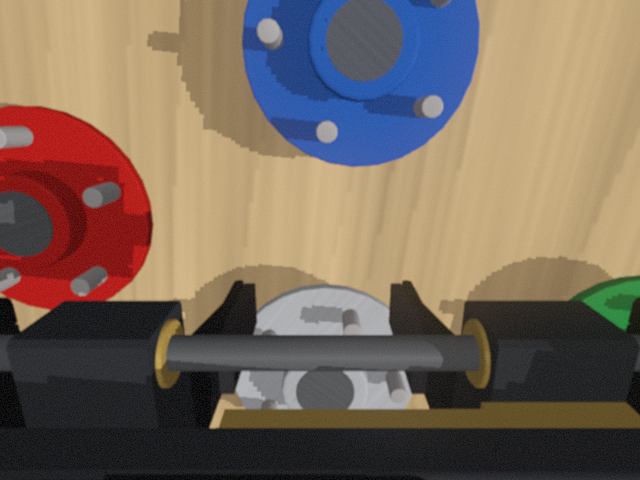

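The wrist view shows the silver hub's spigot at about (325,392), as predicted, and clear table between it and the blue hub. Lowering behind it.

Emit:
jog_arm(rows="0 0.1 3 0 0 0 -0.38;0 0 3 0 0 0 -0.38;0 0 2.5 0 0 0 -0.38;0 0 1.4 0 0 0 -0.38;0 0 0 0 0 0 -0.38")

```text
time: 3.52
position: [0.548, 0.277, 0.0231]
tool_rot: [-2.107, -2.329, 0.002]
ft_force: [-0.3, 0.0, 1.1]
grip_width: 0.689
grip_force: 0.0
```

Emit:
jog_arm(rows="-1 0 0 0 0 0 -0.38;-1 0 0 0 0 0 -0.38;-1 0 0 0 0 0 -0.38;-1 0 0 0 0 0 -0.38;-1 0 0 0 0 0 -0.38")

```text
time: 4.15
position: [0.5543, 0.2276, 0.0243]
tool_rot: [-2.108, -2.328, -0.004]
ft_force: [-1.0, 4.5, 3.6]
grip_width: 0.687
grip_force: 2.3
```

Emit:
jog_arm(rows="-1 0 0 0 0 0 -0.38;-1 0 0 0 0 0 -0.38;-1 0 0 0 0 0 -0.38;-1 0 0 0 0 0 -0.38;0 0 0 0 0 0 -0.38")

```text
time: 4.78
position: [0.5585, 0.1853, 0.024]
tool_rot: [2.111, 2.326, 0.0]
ft_force: [0.5, 1.2, 1.0]
grip_width: 0.689
grip_force: 0.7
```

Run:
```python
from h import *
where((0,.071,.023))
c=cam("top"); im=c[0][190:310,200:440]
cv2.imwrite("pics/t2.png",cv2.resize(im,None,fx=3.3,fy=3.3))
```

```text
t 4.78 tcp in stand mm [  2.6 171.6  24. ] F(stand) [0.6 1.2 1. ] w 0.69 gf 0.7
turn needed (tool) [ 0.001  0.001 -0.002]
shift cm (tool) [-10.06  -0.24   0.1 ]
```

View pics/t2.png

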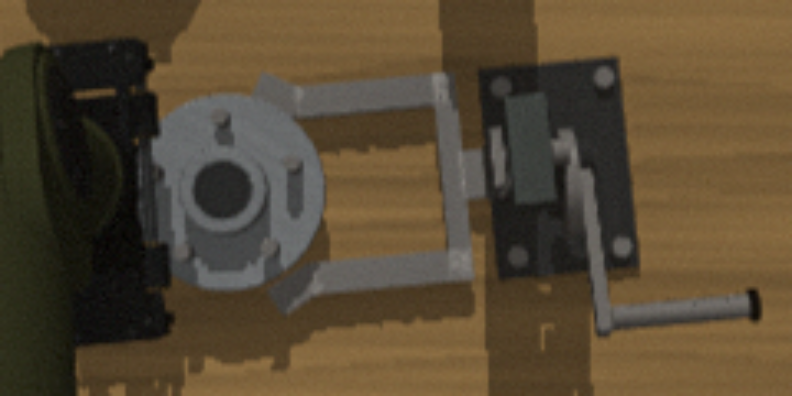

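The hub has entered the fork mouth, with its centre at about crop (227,192), still on the fork axis and roughly 70 mm ahead of the TCP. Continuing.

Emit:
jog_arm(rows="-1 -0.1 0 0 0 0 -0.38;-1 -0.1 0 0 0 0 -0.38;-1 0 0 0 0 0 -0.38;-1 0 0 0 0 0 -0.38;-1 0 0 0 0 0 -0.38")

```text
time: 5.45
position: [0.5607, 0.136, 0.0235]
tool_rot: [-2.11, -2.327, 0.0]
ft_force: [-0.6, 4.5, 1.4]
grip_width: 0.691
grip_force: 2.2
```

Emit:
jog_arm(rows="-0.9 0 0 0 0 0 -0.38;-0.9 0 0 0 0 0 -0.38;-0.9 0 0 0 0 0 -0.38;-0.8 0 0 0 0 0 -0.38;-0.5 0 0 0 0 0 -0.38")

```text
time: 6.08
position: [0.5647, 0.0961, 0.0235]
tool_rot: [2.111, 2.327, -0.0]
ft_force: [-0.0, 4.7, 2.3]
grip_width: 0.689
grip_force: 2.2
```

Emit:
jog_arm(rows="-0.2 0 0 0 0 0 -0.38;-0.2 0 0 0 0 0 -0.38;-0.2 0 0 0 0 0 -0.38;0 0 0 0 0 0 -0.38")

```text
time: 6.58
position: [0.5653, 0.0907, 0.0235]
tool_rot: [2.11, 2.328, -0.0]
ft_force: [-0.4, 4.0, 1.1]
grip_width: 0.688
grip_force: 1.9
```

Run:
```python
from h import *
where((0,.070,.023))
```

```text
t 6.58 tcp in stand mm [ 0.1 76.8 23.5] F(stand) [0.  4.  1.1] w 0.69 gf 1.9
turn needed (tool) [-0.  0. -0.]
shift cm (tool) [-0.68 -0.01  0.05]
```

Emit:
jog_arm(rows="-0.2 0 0 0 0 0 -0.38;-0.2 0 0 0 0 0 -0.38;-0.2 0 0 0 0 0 -0.38;0 0 0 0 0 0 -0.38")

```text
time: 7.08
position: [0.566, 0.0844, 0.0235]
tool_rot: [2.11, 2.327, -0.0]
ft_force: [-1.0, 3.2, 1.0]
grip_width: 0.687
grip_force: 1.7
```

Emit:
jog_arm(rows="-0.1 0 0 0 0 0 -0.38;-0.1 0 0 0 0 0 -0.38;0 0 0 0 0 0 -0.38")

```text
time: 7.45
position: [0.5661, 0.0829, 0.0236]
tool_rot: [2.11, 2.328, 0.0]
ft_force: [-1.3, 2.9, 2.0]
grip_width: 0.691
grip_force: 2.0
```

Emit:
jog_arm(rows="-0.1 0 0 0 0 0 -0.38;-0.1 0 0 0 0 0 -0.38;0 0 0 0 0 0 -0.38")

```text
time: 7.82
position: [0.5663, 0.0816, 0.0236]
tool_rot: [-2.109, -2.327, -0.001]
ft_force: [-0.2, 6.1, 1.5]
grip_width: 0.688
grip_force: 2.6
```

Run:
```python
from h import *
where((0,.070,.023))
c=cam("top"); im=c[0][190:310,200:440]
cv2.imwrite("pics/t3.png",cv2.resize(im,None,fx=3.3,fy=3.3))
```

```text
t 7.83 tcp in stand mm [ 0.1 67.6 23.6] F(stand) [0.4 6.1 1.5] w 0.69 gf 2.6
turn needed (tool) [ 0.    -0.001 -0.   ]
shift cm (tool) [ 0.24 -0.01  0.06]
```

View pics/t3.png

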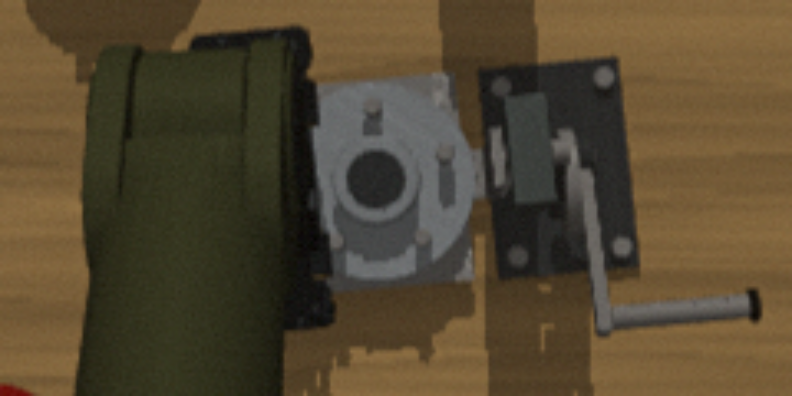

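The hub now covers the fork's back bar, its front rim at crop x≈475, and the force is just starting to rise. Pressing on until it firmly stops.

Emit:
jog_arm(rows="-0.1 0 0 0 0 0 -0.38;-0.1 0 0 0 0 0 -0.38;0 0 0 0 0 0 -0.38")

```text
time: 8.25
position: [0.5662, 0.0814, 0.0236]
tool_rot: [-2.107, -2.327, -0.003]
ft_force: [-1.1, 8.6, 2.0]
grip_width: 0.689
grip_force: 3.9
```

Emit:
jog_arm(rows="-0.1 0 0 0 0 0 -0.38;0 0 0 0 0 0 -0.38")

```text
time: 8.5
position: [0.5663, 0.0813, 0.0236]
tool_rot: [-2.106, -2.327, -0.004]
ft_force: [0.2, 9.3, 2.1]
grip_width: 0.691
grip_force: 4.5
```

Run:
```python
from h import *
where()
p=np.load("stand.npy");c=cam("top")
for y in(0,.003): 
  u,v=proj(c,T(p,(0,y-.068,.037))); print((u-200)*3.3,(v-190)*3.3)
```

```text
t 8.5 tcp in stand mm [ 0.1 67.3 23.6] F(stand) [1.2 9.3 2.1] w 0.69 gf 4.5
turn needed (tool) [-0.    -0.004  0.001]
470.7950806207466 170.94255083100308
466.44325613190097 171.35042885959032
```

The TCP stopped advancing while the force rose to 9 N, and the rim is at its home position, so the hub is fully home. Backing off, rising, and moving over the handle.

Emit:
jog_arm(rows="2 0 0 0 0 0 -0.38;2.5 0 0 0 0 0 -0.38;0 0 -5 0 0 0 -0.38;0 0 -6 0 0 0 -0.38;0 0 -6 0 0 0 -0.38")

```text
time: 9.18
position: [0.5619, 0.1213, 0.1948]
tool_rot: [2.11, 2.325, -0.004]
ft_force: [0.4, 0.2, 0.1]
grip_width: 0.692
grip_force: 0.0
```

Emit:
jog_arm(rows="0 0 -4.5 0 0 0 -0.38;-3 -2 0 0 0 0 -0.38;-4 -2 0 0 0 0 -0.38;-4 -2 0 0 0 0 -0.38;-4 -2 0 0 0 0 -0.38")

```text
time: 9.8
position: [0.4963, -0.037, 0.2381]
tool_rot: [2.111, 2.325, -0.003]
ft_force: [0.4, 0.3, -0.8]
grip_width: 0.69
grip_force: 0.0
```

Emit:
jog_arm(rows="-4 -1 0 0 0 0 -0.38;-4 -1 0 0 0 0 -0.38;-4 -0.7 0 0 0 0 -0.38;-3 0 0 0 0 0 -0.38;0 0 0 0 0 0 -0.38")

```text
time: 10.42
position: [0.4838, -0.1902, 0.2383]
tool_rot: [2.117, 2.32, -0.005]
ft_force: [-0.7, 1.0, -1.0]
grip_width: 0.689
grip_force: 0.0
```

Run:
```python
from h import *
where((-.1065,-.194,.0785))
c=cam("wrist"); cv2.imwrite("pics/w2.png",c[0])
p=np.load("stand.npy")
for y in(-.145,-.194,-.236):print("bar px",proj(c,T(p,(-.1065,y,.0975))))
d=cam("top"); im=d[0][190:310,200:440]; cv2.imwrite("pics/t4.png",cv2.resize(im,None,fx=3.3,fy=3.3))
```

```text
t 10.43 tcp in stand mm [-108.6 -194.7  238.3] F(stand) [-0.6  1.  -1. ] w 0.69 gf 0.0
turn needed (tool) [-0.002  0.003 -0.007]
shift cm (tool) [ 0.12  0.24 15.98]
bar px (np.float64(325.0346377549806), np.float64(156.42833684272352))
bar px (np.float64(325.45104652651776), np.float64(219.9513596319364))
bar px (np.float64(325.7782182412972), np.float64(269.86129840967163))
```

View pics/w2.png

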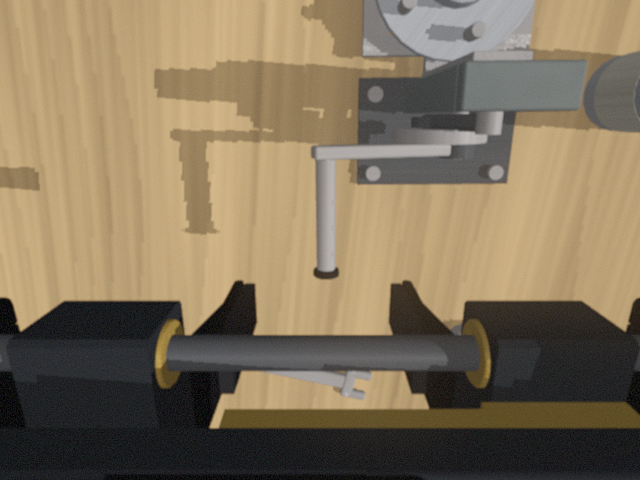

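View pics/t4.png

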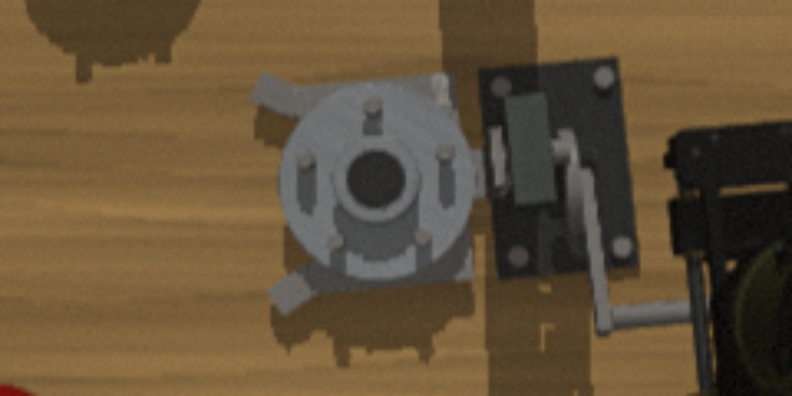

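The wrist view shows the bar running (325,152) to (326,272), as predicted. The top view shows the hub seated in the fork, centred near crop (377,182). Descending onto the bar.

Emit:
jog_arm(rows="0.1 0.2 4 0 0 -0.007 -0.38;0 0 4 0 0 0 -0.38;0 0 4 0 0 0 -0.38;0 0 3 0 0 0 -0.38;0 0 1 0 0 0 -0.38")

```text
time: 11.15
position: [0.4857, -0.1834, 0.0766]
tool_rot: [-2.097, -2.335, 0.003]
ft_force: [0.5, -0.8, 0.0]
grip_width: 0.692
grip_force: 0.0
```

Emit:
jog_arm(rows="0 0 0 0 0 0 1;0 0 0 0 0 0 1;0 0 0 0 0 0 1;0 0 0 0 0 0 1;0 0 0 0 0 0 1", force=40)

```text
time: 11.78
position: [0.4868, -0.1851, 0.0788]
tool_rot: [-2.102, -2.335, -0.0]
ft_force: [-8.8, -1.6, 3.4]
grip_width: 0.206
grip_force: 4.9
```

Run:
```python
from h import *
where()
```

```text
t 11.78 tcp in stand mm [-105.1 -190.    78.8] F(stand) [-8.9 -0.8  3.4] w 0.21 gf 4.9
turn needed (tool) [-0.    -0.     0.006]
```

Emit:
jog_arm(rows="0 0 0 0 0 0 1;0 0 0 0 0 0 1;0 0 0 0 0 0 1")

```text
time: 12.15
position: [0.4855, -0.1853, 0.0782]
tool_rot: [-2.101, -2.332, 0.002]
ft_force: [-6.0, -1.3, 3.3]
grip_width: 0.175
grip_force: 40.0
```

Run:
```python
from h import *
where()
for a in np.arange(.026,1.36,.1655):
    t=np.radians(13)+a; print(round(a,3),np.round([-110*np.cos(t),70+110*np.sin(t)-19],1))
```

```text
t 12.15 tcp in stand mm [-106.5 -190.1   78.2] F(stand) [-6.1 -0.7  3.3] w 0.18 gf 40.0
turn needed (tool) [-0.003 -0.001  0.006]
0.026 [-106.5   78.5]
0.192 [-100.5   95.7]
0.357 [-91.8 111.6]
0.523 [-80.5 125.9]
0.688 [-67.1 138.2]
0.854 [-51.8 148. ]
1.019 [-35.1 155.2]
1.184 [-17.5 159.6]
1.35 [  0.7 161. ]
```

Firm grip (40 N on 15–16 mm). Swinging along the arc.

Emit:
jog_arm(rows="0 0.25 -0.87 0 0 0 1;0 0.35 -0.85 0 0 0 1;0 0.4 -0.81 0 0 0 1;0 0.47 -0.78 0 0 0 1;0 0 0 0 0 0 1")

```text
time: 12.78
position: [0.4979, -0.1841, 0.1113]
tool_rot: [-2.099, -2.329, 0.008]
ft_force: [-11.8, -0.3, 2.1]
grip_width: 0.173
grip_force: 40.0
```

Run:
```python
from h import *
where((-.0918,-.190,.1116))
```

```text
t 12.78 tcp in stand mm [ -94.  -190.   111.3] F(stand) [-11.8   0.8   2.1] w 0.17 gf 40.0
turn needed (tool) [-0.008 -0.002  0.006]
shift cm (tool) [ 0.    0.22 -0.03]
```

Emit:
jog_arm(rows="0 0.54 -0.73 0 0 0 1;0 0.59 -0.7 0 0 0 1;0 0.65 -0.64 0 0 0 1;0 0.69 -0.59 0 0 0 1;0 0 0 0 0 0 1")

```text
time: 13.4
position: [0.5175, -0.1821, 0.1376]
tool_rot: [-2.094, -2.321, 0.017]
ft_force: [-23.9, -0.5, 11.6]
grip_width: 0.168
grip_force: 40.0
```

Emit:
jog_arm(rows="0 0.75 -0.52 0 0 0 1;0 0.78 -0.46 0 0 0 1;0 0.82 -0.4 0 0 0 1;0 0.85 -0.32 0 0 0 1;0 0 0 0 0 0 1")

```text
time: 14.02
position: [0.5539, -0.1791, 0.1593]
tool_rot: [-2.099, -2.328, 0.006]
ft_force: [-21.6, 0.9, 25.2]
grip_width: 0.172
grip_force: 40.0
```

Run:
```python
from h import *
where((-.0351,-.190,.1552))
```

```text
t 14.03 tcp in stand mm [ -37.8 -190.6  159.3] F(stand) [-21.4   3.1  25.2] w 0.17 gf 40.0
turn needed (tool) [-0.008 -0.003  0.005]
shift cm (tool) [0.06 0.27 0.4 ]
```

Friction of the turning bar in the pads is pushing the tool up about 4 mm. The load is now mostly sideways onto a pad, so I'll lower the grip.

Emit:
jog_arm(rows="0 0 0 0 0 0 1;0 0 0 0 0 0 1;0 0 0 0 0 0 1", force=18)

```text
time: 14.4
position: [0.555, -0.179, 0.1589]
tool_rot: [-2.101, -2.329, 0.004]
ft_force: [-18.5, 0.4, 20.7]
grip_width: 0.175
grip_force: 18.0
```

Run:
```python
from h import *
where((-.0175,-.190,.1596))
```

```text
t 14.4 tcp in stand mm [ -36.7 -190.6  158.9] F(stand) [-18.4   2.3  20.7] w 0.17 gf 18.0
turn needed (tool) [-0.005 -0.002  0.005]
shift cm (tool) [ 0.05  1.92 -0.08]
```

Emit:
jog_arm(rows="0 0 0 0 0 0 1;0 0 0 0 0 0 1;0 0 0 0 0 0 1", force=5)

```text
time: 14.78
position: [0.5565, -0.179, 0.1571]
tool_rot: [-2.102, -2.333, 0.003]
ft_force: [-9.9, -1.4, 7.5]
grip_width: 0.218
grip_force: 5.0
```

Emit:
jog_arm(rows="0 0.45 -0.13 0 0 0 1;0 0.45 -0.11 0 0 0 1;0 0.45 -0.1 0 0 0 1;0 0.45 -0.08 0 0 0 1;0 0 0 0 0 0 1", force=8)

```text
time: 15.4
position: [0.5747, -0.1775, 0.1616]
tool_rot: [-2.103, -2.333, 0.003]
ft_force: [-9.5, -1.9, 8.9]
grip_width: 0.178
grip_force: 8.0
```

Run:
```python
from h import *
where((0,-.190,.161))
```

```text
t 15.4 tcp in stand mm [ -16.9 -191.   161.6] F(stand) [-9.6 -1.   8.9] w 0.18 gf 8.0
turn needed (tool) [-0.002  0.001  0.005]
shift cm (tool) [0.09 1.69 0.06]
```

Emit:
jog_arm(rows="0 0.45 -0.05 0 0 0 1;0 0.45 -0.04 0 0 0 1;0 0.45 -0.02 0 0 0 1;0 0.4 0 0 0 0 1;0 0 0 0 0 0 1")

```text
time: 16.02
position: [0.5926, -0.1756, 0.1626]
tool_rot: [2.103, 2.334, -0.003]
ft_force: [-7.9, -2.2, 5.5]
grip_width: 0.181
grip_force: 8.0
```

Emit:
jog_arm(rows="0 0 0 0 0 0 1;0 0 0 0 0 0 1;0 0 0 0 0 0 1", force=25)

```text
time: 16.4
position: [0.5926, -0.1756, 0.1626]
tool_rot: [2.103, 2.333, -0.002]
ft_force: [-8.4, -1.8, 5.7]
grip_width: 0.174
grip_force: 25.0
```

Run:
```python
from h import *
where((0,-.190,.161))
c=cam("side"); p=np.load("stand.npy")
u,v=map(int,proj(c,T(p,(0,-.06,.09)))); print(u,v)
x0,y0=u-100,v-75; print(x0,y0)
cv2.imwrite("pics/s5.png",cv2.resize(c[0][y0:y0+150,x0:x0+200],None,fx=4,fy=4,interpolation=cv2.INTER_CUBIC))
for s in((0,-.14,.07),(0,-.145,.18),(0,-.14,.19),(.02,-.14,.178)): 
  a,b=proj(c,T(p,s)); print(s,(a-x0)*4,(b-y0)*4)
```

```text
t 16.4 tcp in stand mm [   1.  -191.   162.6] F(stand) [-8.5 -0.9  5.7] w 0.17 gf 25.0
turn needed (tool) [-0.001  0.001  0.005]
shift cm (tool) [ 0.1  -0.1   0.16]
339 241
239 166
(0, -0.14, 0.07) 509.0553921231294 390.5752578949307
(0, -0.145, 0.18) 530.4559482157156 247.16097385439957
(0, -0.14, 0.19) 524.2893073509076 228.64008684392525
(0.02, -0.14, 0.178) 545.130909602397 228.13501401133476
```

View pics/s5.png

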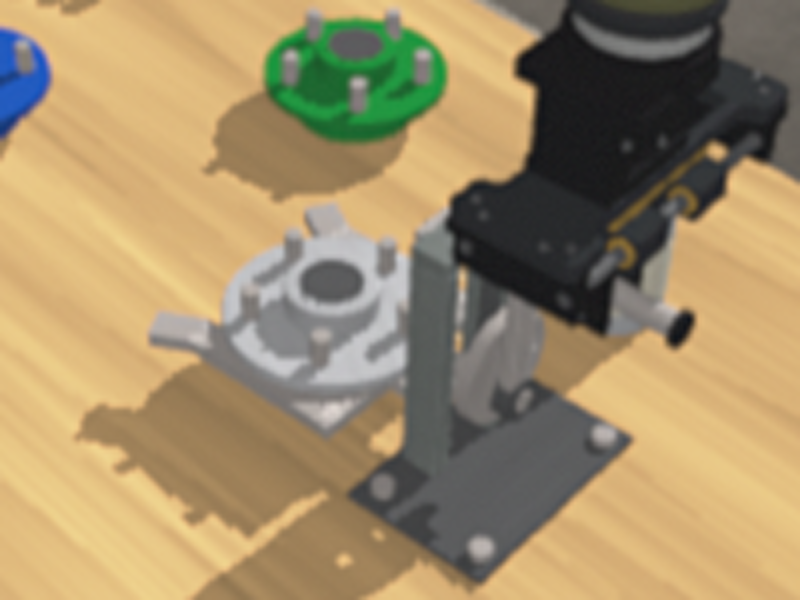

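The side crop shows the hub carried up by the fork with its shadow offset, the lever upright behind the frame, and the bar's end collar at about crop (682,328). Checking the angle with the collar.

Run:
```python
from h import *
c=cam("side"); p=np.load("stand.npy")
for a in(1.25,1.3,1.35,1.4,1.45):
    t=np.radians(13)+a; q=np.array([-.11*np.cos(t),-.239,.07+.11*np.sin(t)]); u,v=proj(c,T(p,q)); print(a,round((u-239)*4),round((v-166)*4))
d=cam("side")
for z in(0,.018): print("hub spigot top",[round(k,1) for k in np.subtract(proj(c,T(p,(0,0,.057+z))),(239,166))*4])
```

```text
1.25 668 338
1.3 674 332
1.35 680 327
1.4 686 321
1.45 692 317
hub spigot top [np.float64(325.7), np.float64(298.6)]
hub spigot top [np.float64(325.8), np.float64(276.4)]
```

The collar reads a lever angle of about 1.36 rad, and the hub spigot at (332,282) matches the home position at full lift. Handing in.

```bash
python3 -c "
from h import *
where(); print(ticket.close_job())"
```

```text
t 16.55 tcp in stand mm [   1.1 -191.   162.6] F(stand) [-8.3 -2.6  5.7] w 0.18 gf 25.0
turn needed (tool) [-0.001  0.001  0.005]
the job is handed in; nothing more can be done
None
```

I slid the hub fully home into the fork without lifting it, swung the lever to upright (about 1.36 rad by the side camera) and handed the job in at 16.6 s still gripping the handle with the hub raised; I never touched the tin, bearing or wrench, and no verdict came back.

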